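# Find the socket that fits the hub nut

## Robot

A 7-joint arm with a two-finger parallel gripper is mounted at the origin on the work surface. World frame = base frame: x ahead of the robot, y to its left, z up, the work surface at z = 0. Lengths are in m, angles in rad, forces in N, time in s.
With the tool pointing down it reaches from about 0.425 to 0.925 m from the base axis. Payload 6.8 kg.
Tool frame: the origin (TCP) lies at the very end of the fingers, on their centre line; the grasp point (between the pads) lies 19 mm behind it (bot.grasp_offset is the distance from the TCP to the grasp point, in m); z points along the fingers, y is the direction in which the jaws open and shut (so a half turn about z gives the same grasp; the last joint's range is limited). The gripper opens to 85 mm and grips with 20 to 120 N. Pads are 22 mm wide; open, the fingers measure 114 mm over their backs; the gripper's body (76 mm by 85 mm) begins 54 mm behind the grasp point. The pads swing forward as they close: fully open they stand 13 mm farther back than shut.
Start: joints at [-1.241, 0.477, 0.022, 1.555, -0.011, 1.109, -0.083], TCP at [0.286, 0.611, 0.231] pointing down, gripper open.
Joint ranges: [-2.96, 2.96], [-0.34, 2.1], [-1.41, 1.46], [0.24, 2.44], [-1.37, 4.51], [0.17, 1.92], [-2.96, 2.96]. Speed limits (rad/s): [2.39, 2.39, 3.14, 3.14, 3.14, 3.14, 3.14].

## Interface

Orientations are given as a unit quaternion [w, x, y, z].
In Python, from station import monitor, cams, bot, finder gives the robot as it stands.
- The arm moves only by the tool jog_arm, never from a script. Its argument "plan" is a list of rows, each an object of numbers: "x", "y", "z": the shift along the tool's x, y, z as a fraction of full scale; "wx", "wy", "wz": the turn, a rotation vector about the tool's x, y, z as a fraction of full scale. A call has 1 to 12 rows; each row is the pose to reach, as a shift and turn from the pose measured when the call began, along the tool's axes at that moment, turning the shorter way round; what a row does not reach only later rows make up. Full scale, the value 1, is 20 cm for a shift and 180 degrees for a turn. A row lasts 1/12 s, in which the tool goes at most 41.7 mm and 7.16 degrees, less where a joint would pass 70% of its speed; a pose out of reach is approached as far as the arm can. A call with a number of a shift or a turn outside -1 to 1 is refused whole. A call with a gripper value outside its range is refused whole. "hand" is the opening, from -1 (shut) to 1 (fully open), set as the call begins (left out, the last holds). The fingers move at their own pace and stop on an object; "grip_force" is the grip in N (left out, the last holds). Time passes only in rows, so rows that repeat a pose let the fingers close. It gives the time, the measured TCP pose, the force and the opening at its end, in the units of the state.
- monitor.get_obs(): the state, without advancing time (a new reading comes with each control period).
- cams.read_camera(name): name is "side" or "top"; returns the picture (420x560x3 uint8, red, green, blue); there is no depth.
- cams.get_calibration(name): a dict with "fx", "fy", "cx", "cy" (pixels), "extrinsics" (4x4, takes a point from world to camera coordinates). Camera axes: x right, y down, z forward; pixel columns grow to the right and rows downward; lengths in m; the calibration is good to about 2 mm. A picture is of the moment at which its call begins. get_calibration takes no time and is no camera call.
- bot.hand_in(): hands the job in, once; it reports no verdict.
Trained networks look in the newest picture that a camera, given by its name, has taken for a name from the list of things; names that differ only in an ending like _2 or _b are one class to them, and where a whole thing is asked for, a point or a joint stands for the part that bears it (a point fixed in the world has none). Each returns a list of dicts, best first, with "confidence" (0 to 1); they miss things now and then, are a little off and sometimes report something else, mostly with a low value. They report only what shows in the picture. A call takes as long as a camera call. They do not tell look-alikes from the thing itself.
- finder.find_in(camera, target): "bbox" ([left, top, width, height] in pixels, round what is visible of it).
- finder.place_of(camera, target): "location" ([column, row] in pixels: a listed point, or the origin of a listed thing).
The state is a dict: "t": time; "q": joint angles; "joint_vel": joint speeds; "joint_torque": joint torques, N m; "eef_pos": TCP position; "tool_rot": TCP orientation; "contact_force": force on the tool from outside, world axes, zero at the start; "torque": the same for the moment, N m; "gripper_width": opening from 0.0 (shut) to 1.0 (fully open).
Only numpy, scipy, OpenCV 4.12 (cv2) and the standard library are available. Lean on these libraries where they do the work, as an engineer would, in place of code of your own. Each camera call takes 0.05 s, during which the arm holds its last target. There are 200 camera calls.

## Task

Find out which of the three sockets fits the brass nut of the hub in the yellow frame: it goes over the nut and inside the collar, fully home on the hub's flange, where the others stop short. Finish while still gripping that socket, upright and fully home on the nut, with the other two sockets standing upright on the bench and the rest of the clutter left alone.

Things in the scene. Friction and masses are not known exactly. Their poses are not given: they have to be found in the camera images.
- socket_small: red slim socket, loose, standing mouth down: hex mouth 21.5 mm across flats, 38 mm deep; hex outside 29.5 mm across flats, 45 mm high; above it a square steel drive adapter 22 x 22 x 40 mm to grip (85 mm in all). Origin centre of lower edge, z up; hex flats (in and out) face +y, -y; adapter flats face +-x, +-y. Fitting, the edge comes down on the flange; too small, it stops 13 to 26 mm up on the nut or thread; too wide, 10 mm up on the collar
- socket_medium: blue middle socket, loose, standing mouth down: hex mouth 29.5 mm across flats, 38 mm deep; hex outside 37.5 mm across flats, 45 mm high; above it a square steel drive adapter 22 x 22 x 40 mm to grip (85 mm in all). Origin centre of lower edge, z up; hex flats (in and out) face +y, -y; adapter flats face +-x, +-y. Fitting, the edge comes down on the flange; too small, it stops 13 to 26 mm up on the nut or thread; too wide, 10 mm up on the collar
- socket_large: green wide socket, loose, standing mouth down: hex mouth 38.5 mm across flats, 38 mm deep; hex outside 46.5 mm across flats, 45 mm high; above it a square steel drive adapter 22 x 22 x 40 mm to grip (85 mm in all). Origin centre of lower edge, z up; hex flats (in and out) face +y, -y; adapter flats face +-x, +-y. Fitting, the edge comes down on the flange; too small, it stops 13 to 26 mm up on the nut or thread; too wide, 10 mm up on the collar
- nut_seat (a point): centre of the flat flange (34 mm above the bench, 124 mm across) of the fixed wheel hub in the yellow frame, where the brass hex nut stands; z up, two nut flats face +y, -y. Nut 18 mm high (top 6 mm a cone, 3.5 mm slimmer all round at its top), thread end 8 mm more, thinner than any mouth; round collar 10 mm high about the nut; five 12 mm studs, 18 mm high, on a 100 mm circle. Nut and collar differ from job to job, sizes not told
- cradle_centre (a point): centre, at bench height, of the fixed yellow square frame, 156 mm outside, 18 mm high, sides along its x and y; the hub to work on stands in it, squarely. Two more hubs outside the frame are spares. Every nut has its socket: mouth 3.5 mm wider than the nut, the outside just clearing the collar. It must come within about 1.5 mm and 5 degrees to go on
- wrench: loose wrench lying on the bench, leave alone
- bearing: loose steel bearing ring, 72 mm across, leave alone
- spray_can: loose spray can, 60 mm across, 170 mm high, leave alone
- grease_jar: loose jar, 70 mm across, 75 mm high, leave alone
- screwdriver: loose screwdriver lying on the bench, leave alone
Mind the look-alikes: they are no part of the job. Of the things that look like the socket_large, take the one that is farthest to the robot's left at the start.

How it is judged:
At the end, for the whole second after the job is handed in: A socket is home on the nut in the yellow frame (edge within 4 mm of the flange, centred to 4.5 mm, tilt under 0.07 rad), still, gripped with over 2 N; the other two stand still and untouched on the bench (edge under 6 mm up, tilt under 0.1 rad) (((z of socket_small in the frame of nut_seat between -0.004 and 0.004 m and horizontal distance between socket_small and nut_seat below 0.0045 m and angle between socket_small's own z axis and vertical below 0.07 rad and contact force between the fingers and socket_small above 2 N and linear speed of each of socket_small, socket_medium, socket_large below 0.02 m/s and height (world z) of each of socket_medium, socket_large below 0.006 m and angle between each of socket_medium, socket_large's own z axis and vertical below 0.1 rad and contact force between the fingers and socket_medium below 0.1 N and contact force between the fingers and socket_large below 0.1 N) or (z of socket_medium in the frame of nut_seat between -0.004 and 0.004 m and horizontal distance between socket_medium and nut_seat below 0.0045 m and angle between socket_medium's own z axis and vertical below 0.07 rad and contact force between the fingers and socket_medium above 2 N and linear speed of each of socket_medium, socket_small, socket_large below 0.02 m/s and height (world z) of each of socket_small, socket_large below 0.006 m and angle between each of socket_small, socket_large's own z axis and vertical below 0.1 rad and contact force between the fingers and socket_small below 0.1 N and contact force between the fingers and socket_large below 0.1 N) or (z of socket_large in the frame of nut_seat between -0.004 and 0.004 m and horizontal distance between socket_large and nut_seat below 0.0045 m and angle between socket_large's own z axis and vertical below 0.07 rad and contact force between the fingers and socket_large above 2 N and linear speed of each of socket_large, socket_small, socket_medium below 0.02 m/s and height (world z) of each of socket_small, socket_medium below 0.006 m and angle between each of socket_small, socket_medium's own z axis and vertical below 0.1 rad and contact force between the fingers and socket_small below 0.1 N and contact force between the fingers and socket_medium below 0.1 N))); the arm keeps its last pose, push and grip.
It fails at once if a loose bystander (wrench, bearing, can, jar, screwdriver) is moved more than 40 mm (distance of any of wrench, bearing, spray_can, grease_jar, screwdriver from where it was at the start of the episode above 0.04 m).
It also fails if it takes over 72 s, if anything falls off the work surface, if the arm or the gripper's body presses on something with over 40 N, if the wrist force passes 120 N, or if a joint passes its speed limit or range.

## Working session

There is one attempt and no reset: what is moved stays moved. The work goes in short steps, Python scripts to look and compute and a tool call to move; the robot and the scene stay as the last step left them, time stands still between calls to the robot, and variables do not carry over. Pictures are saved under pics/ and viewed, about 8 in all and at most 12, crops included, and the job is handed in when it is done.

Besides the shell and the picture viewer there is one more tool, called after "Emit:" by a JSON object that holds its "op" and its "data". jog_arm: Moves the arm, as the interface text tells. Shift numbers are shares of 20 cm and turn numbers shares of 180 degrees, none past 1 either way. Its arguments: {"type":"object","properties":{"plan":{"type":"array","items":{"type":"object","properties":{"x":{"type":"number","minimum":-1,"maximum":1},"y":{"type":"number","minimum":-1,"maximum":1},"z":{"type":"number","minimum":-1,"maximum":1},"wx":{"type":"number","minimum":-1,"maximum":1},"wy":{"type":"number","minimum":-1,"maximum":1},"wz":{"type":"number","minimum":-1,"maximum":1}}}},"hand":{"type":"number"},"grip_force":{"type":"number"}},"required":["plan"]}

```bash
ls; mkdir -p pics; python3 - <<'E'
from station import monitor, cams, bot, finder
import cv2,numpy as np
o=monitor.get_obs(); print({k:np.round(v,3).tolist() for k,v in o.items()}, bot.grasp_offset)
for c in ("top","side"):
    im=cams.read_camera(c); cv2.imwrite(f"pics/{c}0.png",im[:,:,::-1])
    k=cams.get_calibration(c); print(c,{a:np.round(b,4).tolist() for a,b in k.items()})
    for n in ("socket_small","socket_medium","socket_large","nut_seat","cradle_centre"):
        print(n,[(np.round(d["location"],1).tolist(),round(d["confidence"],2)) for d in finder.place_of(c,n)])
E
```

```text
pics
{'t': 0.0, 'q': [-1.241, 0.478, 0.022, 1.556, -0.012, 1.109, -0.083], 'joint_vel': [0.001, 0.0, 0.001, 0.0, 0.0, 0.001, 0.001], 'joint_torque': [0.0, -59.647, 1.608, -28.119, 0.013, 0.01, 0.0], 'eef_pos': [0.286, 0.611, 0.23], 'tool_rot': [-0.0, 0.217, 0.976, -0.001], 'contact_force': [-0.15, 0.512, 0.025], 'torque': [0.003, 0.004, -0.071], 'gripper_width': 1.0} 0.0187
top {'fx': 536.2709, 'fy': 536.2709, 'cx': 270.5706, 'cy': 200.2294, 'extrinsics': [[0.0847, -0.9964, -0.0007, -0.0615], [-0.9727, -0.0825, -0.2167, 0.5024], [0.2159, 0.019, -0.9762, 1.6154], [0.0, 0.0, 0.0, 1.0]]}
socket_small [([381.3, 224.2], 0.49)]
socket_medium [([297.8, 213.6], 0.43)]
socket_large [([394.0, 207.4], 0.75), ([345.8, 219.6], 0.71), ([367.2, 198.7], 0.52), ([358.3, 263.2], 0.34)]
nut_seat [([355.8, 262.8], 0.55)]
cradle_centre []
side {'fx': 396.5832, 'fy': 396.5832, 'cx': 284.0304, 'cy': 210.0348, 'extrinsics': [[0.9896, -0.144, -0.0005, -0.5085], [-0.1074, -0.7359, -0.6685, 0.0684], [0.0959, 0.6616, -0.7437, 1.2168], [0.0, 0.0, 0.0, 1.0]]}
socket_small [([286.1, 317.8], 0.68)]
socket_medium [([273.3, 241.5], 0.5)]
socket_large [([318.4, 307.5], 0.76), ([318.4, 339.1], 0.66)]
nut_seat [([281.2, 188.0], 0.6)]
cradle_centre [([290.5, 322.3], 0.42)]
```

```bash
python3 - <<'E'
import cv2
a=cv2.imread("pics/top0.png"); b=cv2.imread("pics/side0.png")
cv2.imwrite("pics/a.png",cv2.resize(a[130:330,190:460],(800,593),interpolation=cv2.INTER_CUBIC))
cv2.imwrite("pics/b.png",cv2.resize(b[120:420,120:520],(800,600),interpolation=cv2.INTER_CUBIC))
E
```

```text
(no output)
```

View pics/a.png

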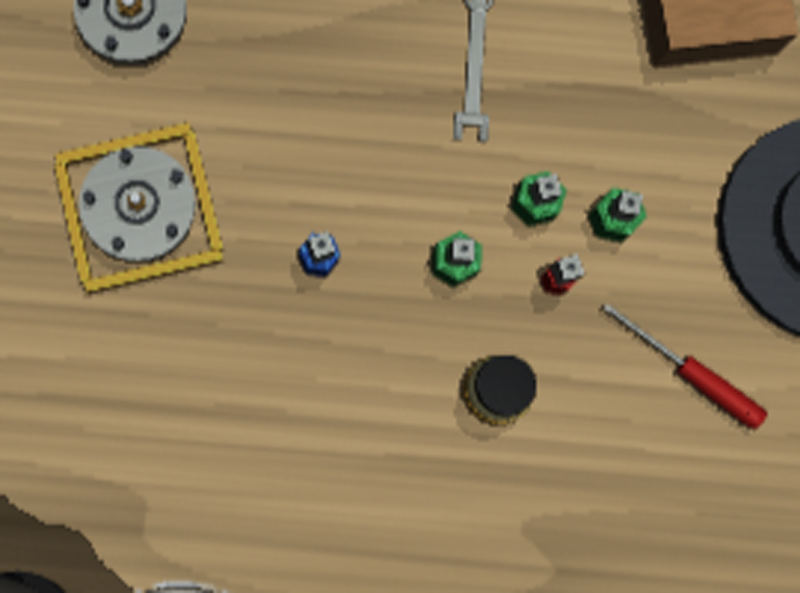

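View pics/b.png

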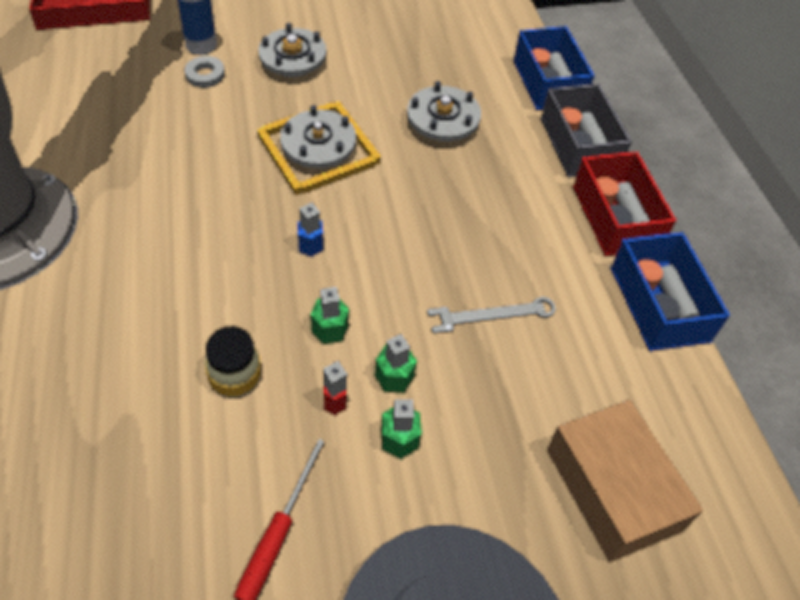

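The top crop (800×593) shows these:
- **Frame and hub:** yellow frame with its hub at (137,205). The nut and collar look small. A spare hub is at (130,5).
- **Sockets:** blue at (320,255), red at (560,275).
- **Green look-alikes:** (460,258), (540,195) and (618,213).

Image left is robot left (+y), so the real socket_large is the green one at (460,258), full-image pixel (345,219). The network's top nut_seat at (356,263) is the jar, so I'm rejecting it. Next I'll measure in rectified views.

```bash
cat > h.py <<'E'
from station import monitor, cams, bot, finder
import cv2,numpy as np
from scipy.spatial.transform import Rotation as R
CAL={c:cams.get_calibration(c) for c in("top","side")}
def proj(c,P):
    k=CAL[c];P=np.atleast_2d(P);E=np.array(k["extrinsics"]);q=P@E[:3,:3].T+E[:3,3]
    return np.c_[k["fx"]*q[:,0]/q[:,2]+k["cx"],k["fy"]*q[:,1]/q[:,2]+k["cy"]]
def plane(c,uv,z):
    k=CAL[c];E=np.array(k["extrinsics"]);d=np.array([(uv[0]-k["cx"])/k["fx"],(uv[1]-k["cy"])/k["fy"],1])@E[:3,:3]
    o=-E[:3,:3].T@E[:3,3];return (o+d*(z-o[2])/d[2])[:2]
def rect(c,im,ctr,z,half=.09,n=390):
    # orthographic: right = -y, up = +x
    w=np.array([[half,half],[half,-half],[-half,-half],[-half,half]])+ctr
    s=proj(c,np.c_[w,np.full(4,z)]).astype(np.float32)
    d=np.float32([[0,0],[n,0],[n,n],[0,n]])
    return cv2.warpPerspective(im,cv2.getPerspectiveTransform(s,d),(n,n),flags=cv2.INTER_CUBIC)
def unrect(p,ctr,half=.09,n=390):
    return np.array(ctr)+[half-p[1]*2*half/n, half-p[0]*2*half/n]
E
python3 - <<'E'
from h import *
t=cv2.imread("pics/top0.png");s=cv2.imread("pics/side0.png")
print("hub",plane("top",(236,199),.05),plane("side",(120+318/2,120+133/2),.05))
for n,a,b in(("S",(381.3,224.2),(286.1,317.8)),("M",(297.8,213.6),(273.3,241.5)),("L",(345.8,219.6),(120+330/2,120+335/2))):
    print(n,plane("top",a,0),plane("side",b,0))
h=plane("top",(236,199),.05)
cv2.imwrite("pics/c.png",np.hstack([rect("top",t,h,.044),rect("side",s,h,.044)]))
E
```

```text
hub [0.50168156 0.08938815] [0.50858368 0.07647829]
S [ 0.46978254 -0.37603827] [ 0.46764657 -0.35453573]
M [ 0.48161627 -0.10826249] [ 0.46612064 -0.10366157]
L [ 0.47510363 -0.26246908] [ 0.47789844 -0.26532278]
```

View pics/c.png

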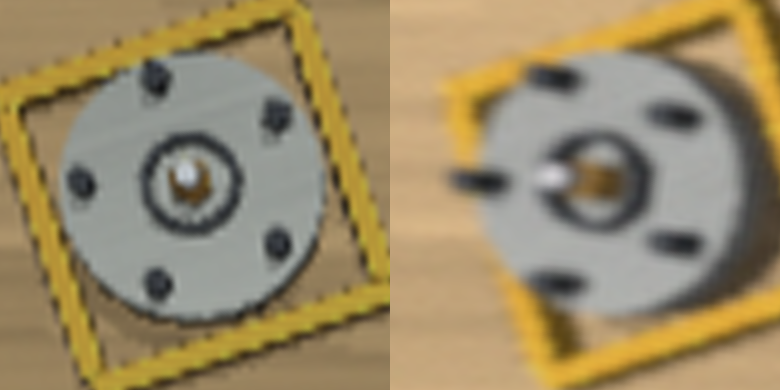

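Both rectified views show a hub with a collar about 46 mm outside and 33–35 mm inside, and a nut about 20 mm wide. That matches an 18 mm nut, so the red socket_small should fit (the others would need nuts of about 26 or 35 mm). Now I'll measure the hub centre, the frame yaw and the red socket accurately.

```bash
python3 - <<'E'
from h import *
t=cv2.imread("pics/top0.png");s=cv2.imread("pics/side0.png")
h=np.array([.502,.087])
for c,im in(("top",t),("side",s)):
    r=rect(c,im,h,.018,.13,520); hsv=cv2.cvtColor(r,cv2.COLOR_BGR2HSV)
    m=cv2.inRange(hsv,(20,150,110),(32,255,255)); m=cv2.morphologyEx(m,cv2.MORPH_OPEN,np.ones((3,3)))
    (cx,cy),wh,a=cv2.minAreaRect(cv2.findNonZero(m)); print(c,"frame",unrect((cx,cy),h,.13,520),np.array(wh)*.5,"yaw(ccw mod90)",-a%90)
    # brass nut
    # flange circle at z=.034
    r=rect(c,im,h,.034,.09,540); hsv=cv2.cvtColor(r,cv2.COLOR_BGR2HSV)
    m=cv2.inRange(hsv,(0,0,110),(180,50,255)); m=cv2.morphologyEx(m,cv2.MORPH_OPEN,np.ones((9,9)))
    cs,_=cv2.findContours(m,cv2.RETR_EXTERNAL,cv2.CHAIN_APPROX_NONE); k=max(cs,key=cv2.contourArea)
    hull=cv2.convexHull(k); e=cv2.fitEllipse(hull); print(" flange",unrect(e[0],h,.09,540),np.array(e[1])/3)
p=np.array([.468,-.365])
S=[rect("top",t,p,.085,.05,260),rect("side",s,p,.085,.05,260),rect("top",t,p,.045,.05,260)]
for z,c in((.085,"top"),(.085,"side")):
    im=t if c=="top" else s
    r=rect(c,im,p,z,.05,500);hsv=cv2.cvtColor(r,cv2.COLOR_BGR2HSV);cv2.imwrite(f"pics/s_{c}.png",r)
cv2.imwrite("pics/d.png",np.hstack(S))
E
```

```text
top frame [0.50771251 0.09156913] [157.4147644  156.11886597] yaw(ccw mod90) 18.59771728515625
 flange [0.50859627 0.09171838] [123.22244263 124.85296631]
side frame [0.50761913 0.08477707] [159.25540161 161.28738403] yaw(ccw mod90) 18.66082000732422
 flange [0.50845379 0.08805755] [123.93463135 125.06252035]
```

View pics/d.png

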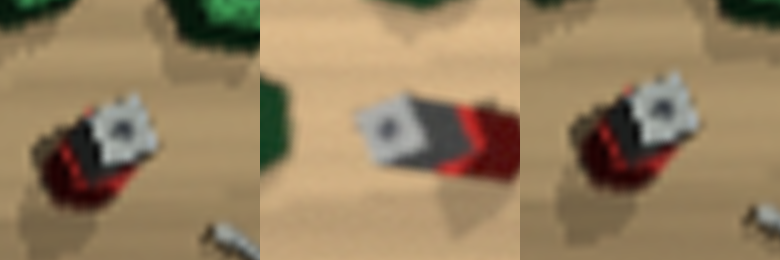

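The red socket's adapter top is centred near (0.4685, -0.364), and both views agree. Next comes a silhouette fit for the exact position and yaw.

```bash
cat >> h.py <<'E'
from scipy.optimize import minimize
F=4
def hull(c,pts,shape):
    m=np.zeros((shape[0]*F,shape[1]*F),np.uint8)
    cv2.fillConvexPoly(m,cv2.convexHull(np.round((proj(c,pts)+.5)*F*16).astype(np.int32)),1,shift=4)
    return m
def model(c,x,y,yaw,shape,z0=0):
    a=np.radians(yaw+np.arange(0,360,60));r=.0295/2/np.cos(np.pi/6)
    hx=[[x+r*np.cos(k),y+r*np.sin(k),z0+z] for k in a for z in(0,.045)]
    b=np.radians(yaw+45+np.arange(0,360,90));r=.011*2**.5
    ad=[[x+r*np.cos(k),y+r*np.sin(k),z0+z] for k in b for z in(.045,.085)]
    A=hull(c,np.array(ad),shape);H=hull(c,np.array(hx),shape)
    return H&(1-A)
def redmask(im):
    hsv=cv2.cvtColor(cv2.resize(im,None,fx=F,fy=F,interpolation=cv2.INTER_LINEAR),cv2.COLOR_BGR2HSV)
    return (((hsv[...,0]<9)|(hsv[...,0]>170))&(hsv[...,1]>140)).astype(np.uint8)
def iou(c,im,mask,p,z0=0):
    M=model(c,*p,im.shape[:2],z0);return (M&mask).sum()/max(1,(M|mask).sum())
E
python3 - <<'E'
from h import *
ims={"top":cv2.imread("pics/top0.png"),"side":cv2.imread("pics/side0.png")}
mk={}
for c in ims:
    mk[c]=redmask(ims[c]); u=(proj(c,[.4685,-.364,.04])[0]*F).astype(int); z=np.zeros_like(mk[c]); z[u[1]-60:u[1]+60,u[0]-60:u[0]+60]=1; mk[c]&=z
for y0 in(20,110):
  for cs in(("top",),("side",),("top","side")):
    f=lambda p:-np.mean([iou(c,ims[c],mk[c],(p[0]/1e3,p[1]/1e3,p[2])) for c in cs])
    r=minimize(f,[468.5,-364,y0],method="Nelder-Mead",options=dict(initial_simplex=np.array([468.5,-364,y0])+np.array([[0,0,0],[4,0,0],[0,4,0],[0,0,8]]),maxfev=120))
    print(cs,r.x.round(2),round(-r.fun,3))
for c in ims:
    r=rect(c,ims[c],np.array([.4685,-.364]),.085,.03,300);g=cv2.cvtColor(r,cv2.COLOR_BGR2HSV)
    m=cv2.inRange(g,(0,0,140),(180,45,255)); cs,_=cv2.findContours(m,0,1);k=max(cs,key=cv2.contourArea)
    (a,b),wh,an=cv2.minAreaRect(k);print(c,unrect((a,b),[.4685,-.364],.03,300),np.array(wh)*.2,-an%90)
E
```

```text
('top',) [ 469.62 -362.48   19.12] 0.878
('side',) [ 468.97 -361.99   20.49] 0.877
('top', 'side') [ 469.4  -362.46   20.2 ] 0.872
('top',) [ 469.74 -362.6   113.33] 0.806
('side',) [ 468.54 -362.01  113.14] 0.772
('top', 'side') [ 469.55 -362.28  111.39] 0.779
top [ 0.46824711 -0.36248041] [22.79734344 21.76147156] 20.282554626464844
side [ 0.46788341 -0.36559565] [22.69269257 22.42515106] 22.166343688964844
```

```bash
python3 - <<'E'
from h import *
s=np.array([.469,-.3625])
for n,a in(("L",(345.8,219.6)),("B",(394,207.4)),("C",(367.2,198.7))):
    g=plane("top",a,0); d=g-s; print(n,g.round(3),"dist",np.hypot(*d).round(3),"bearing",np.degrees(np.arctan2(d[1],d[0])).round(0))
E
```

```text
L [ 0.475 -0.262] dist 0.1 bearing 87.0
B [ 0.528 -0.414] dist 0.079 bearing -41.0
C [ 0.549 -0.327] dist 0.088 bearing 24.0
```

```bash
cat >> h.py <<'E'
def to(x,y,z,jaw=None):
    """jog fractions from now to TCP x,y,z pointing down with jaw (tool y) at world angle jaw mod 180, upright"""
    o=monitor.get_obs();q=o["tool_rot"];T=R.from_quat([q[1],q[2],q[3],q[0]]);p=np.array(o["eef_pos"])
    d=T.inv().apply(np.array([x,y,z])-p)/.2
    ty=T.apply([0,1,0]);cur=np.degrees(np.arctan2(ty[1],ty[0]))
    w=np.zeros(3)
    if jaw is not None:
        j=min((jaw,jaw+180,jaw-180,jaw+360),key=lambda a:abs((a-cur)));a=np.radians(j)
        yv=np.array([np.cos(a),np.sin(a),0]);zv=np.array([0,0,-1.]);xv=np.cross(yv,zv)
        w=(T.inv()*R.from_matrix(np.c_[xv,yv,zv])).as_rotvec()/np.pi
    print("t",round(o["t"],2),"pos",p.round(4),"jaw",round(cur,2),"tilt",np.degrees(np.arccos(-T.as_matrix()[2,2])).round(2),"| shift",d.round(4),"turn",w.round(4),"F",np.round(o["contact_force"],1),"w",round(o["gripper_width"],3))
E
python3 -c "
from h import *
to(.5,.4,.23,20);to(.469,-.3625,.2,-70)"
```

```text
t 0.6 pos [0.2862 0.6113 0.2313] jaw 64.91 tilt 0.0 | shift [-1.4164 -0.5036  0.0065] turn [-0.     -0.      0.2495] F [-0.8 -0.   0.6] w 1.0
t 0.6 pos [0.2862 0.6113 0.2313] jaw 64.91 tilt 0.0 | shift [-2.8926 -4.0222  0.1564] turn [ 0.     -0.     -0.2505] F [-0.8 -0.   0.6] w 1.0
```

Emit:
{"op": "jog_arm", "data": {"plan": [{"x": -0.2,"y": -0.1,"wz": -0.04},{"x": -0.4,"y": -0.2,"wz": -0.08},{"x": -0.6,"y": -0.3,"wz": -0.12},{"x": -0.8,"y": -0.4,"wz": -0.16},{"x": -1,"y": -0.5,"wz": -0.2},{"x": -1,"y": -0.6,"wz": -0.24},{"x": -1,"y": -0.8,"wz": -0.28},{"x": -1,"y": -1,"wz": -0.32}], "hand": 0.3, "grip_force": 60}}

```text
invalid input at $.plan[0]: expected keys x, y, z, wx, wy, wz
```

```bash
python3 -c "
from h import *
to(.54,.1,.23,-50);to(.469,-.3625,.2,-70)"
```

```text
t 0.6 pos [0.2862 0.6113 0.2313] jaw 64.91 tilt 0.0 | shift [-2.2335 -1.7773  0.0064] turn [ 0.     -0.     -0.3616] F [-0.8 -0.   0.6] w 1.0
t 0.6 pos [0.2862 0.6113 0.2313] jaw 64.91 tilt 0.0 | shift [-2.8926 -4.0222  0.1564] turn [ 0.     -0.     -0.2505] F [-0.8 -0.   0.6] w 1.0
```

Emit:
{"op": "jog_arm", "data": {"plan": [{"x": -0.2,"y": -0.1,"z": 0,"wx": 0,"wy": 0,"wz": -0.04},{"x": -0.4,"y": -0.2,"z": 0,"wx": 0,"wy": 0,"wz": -0.08},{"x": -0.6,"y": -0.3,"z": 0,"wx": 0,"wy": 0,"wz": -0.12},{"x": -0.8,"y": -0.4,"z": 0,"wx": 0,"wy": 0,"wz": -0.16},{"x": -1,"y": -0.55,"z": 0,"wx": 0,"wy": 0,"wz": -0.2},{"x": -1,"y": -0.7,"z": 0,"wx": 0,"wy": 0,"wz": -0.24},{"x": -1,"y": -0.85,"z": 0,"wx": 0,"wy": 0,"wz": -0.28},{"x": -1,"y": -1,"z": 0,"wx": 0,"wy": 0,"wz": -0.32}], "hand": 0.3, "grip_force": 60}}

```text
t: 1.27
eef_pos: [0.3833, 0.3423, 0.2312]
tool_rot: [0.0, -0.279, 0.96, -0.0]
contact_force: [0.3, 0.3, 1.1]
gripper_width: 0.651
```

```bash
python3 -c "
from h import *
to(.54,.1,.23,-50);to(.469,-.3625,.2,-70)"
```

```text
t 1.27 pos [0.3833 0.3423 0.2312] jaw 122.34 tilt 0.04 | shift [-0.014  -1.4429  0.007 ] turn [-0.0002 -0.     -0.0425] F [0.3 0.3 1.1] w 0.651
t 1.27 pos [0.3833 0.3423 0.2312] jaw 122.34 tilt 0.04 | shift [ 1.5231 -3.2066  0.1584] turn [-0.0002 -0.      0.0686] F [0.3 0.3 1.1] w 0.651
```

Emit:
{"op": "jog_arm", "data": {"plan": [{"x": 0,"y": -0.2,"z": 0,"wx": 0,"wy": 0,"wz": 0.0114},{"x": 0,"y": -0.4,"z": 0,"wx": 0,"wy": 0,"wz": 0.0228},{"x": 0,"y": -0.6,"z": 0,"wx": 0,"wy": 0,"wz": 0.0343},{"x": 0,"y": -0.8,"z": 0,"wx": 0,"wy": 0,"wz": 0.0457},{"x": 0.15,"y": -1,"z": 0,"wx": 0,"wy": 0,"wz": 0.0686},{"x": 0.35,"y": -1,"z": 0,"wx": 0,"wy": 0,"wz": 0.0686}]}}

```text
t: 1.77
eef_pos: [0.4386, 0.1341, 0.2319]
tool_rot: [0.002, -0.168, 0.986, -0.001]
contact_force: [-0.7, -1.1, 0.9]
gripper_width: 0.652
```

```bash
python3 -c "
from h import *
to(.469,-.3625,.2,110)"
```

```text
t 1.77 pos [0.4386 0.1341 0.2319] jaw 109.37 tilt 0.25 | shift [ 0.6808 -2.3927  0.1625] turn [-0.0008  0.0012 -0.0035] F [-0.7 -1.1  0.9] w 0.652
```

Emit:
{"op": "jog_arm", "data": {"plan": [{"x": 0,"y": -0.2,"z": 0,"wx": 0,"wy": 0,"wz": 0},{"x": 0.03,"y": -0.4,"z": 0,"wx": 0,"wy": 0,"wz": 0},{"x": 0.08,"y": -0.6,"z": 0,"wx": 0,"wy": 0,"wz": 0},{"x": 0.15,"y": -0.8,"z": 0,"wx": 0,"wy": 0,"wz": 0},{"x": 0.2,"y": -1,"z": 0,"wx": 0,"wy": 0,"wz": 0},{"x": 0.25,"y": -1,"z": 0,"wx": 0,"wy": 0,"wz": 0}]}}

```text
t: 2.27
eef_pos: [0.4587, -0.0786, 0.2329]
tool_rot: [0.003, -0.164, 0.986, -0.002]
contact_force: [-0.5, -0.0, -0.2]
gripper_width: 0.649
```

```bash
python3 -c "
from h import *
to(.469,-.3625,.2,110)"
```

```text
t 2.27 pos [ 0.4587 -0.0786  0.2329] jaw 108.85 tilt 0.45 | shift [ 0.4107 -1.3593  0.1705] turn [-0.0019  0.0016 -0.0064] F [-0.5 -0.  -0.2] w 0.649
```

Emit:
{"op": "jog_arm", "data": {"plan": [{"x": 0.06,"y": -0.2,"z": 0,"wx": -0.0019,"wy": 0.0016,"wz": -0.0064},{"x": 0.12,"y": -0.4,"z": 0,"wx": -0.0019,"wy": 0.0016,"wz": -0.0064},{"x": 0.18,"y": -0.6,"z": 0,"wx": -0.0019,"wy": 0.0016,"wz": -0.0064},{"x": 0.24,"y": -0.8,"z": 0,"wx": -0.0019,"wy": 0.0016,"wz": -0.0064},{"x": 0.3,"y": -0.95,"z": 0,"wx": -0.0019,"wy": 0.0016,"wz": -0.0064},{"x": 0.33,"y": -1,"z": 0,"wx": -0.0019,"wy": 0.0016,"wz": -0.0064}]}}

```text
t: 2.77
eef_pos: [0.4597, -0.2959, 0.2344]
tool_rot: [0.0, -0.17, 0.985, -0.002]
contact_force: [-0.2, -0.7, 0.2]
gripper_width: 0.649
```

```bash
python3 -c "
from h import *
to(.469,-.3625,.15,110);print(monitor.get_obs()['q'])"
```

```text
t 2.77 pos [ 0.4597 -0.2959  0.2344] jaw 109.61 tilt 0.23 | shift [ 0.0677 -0.3279  0.4234] turn [-0.0013 -0.0001 -0.0022] F [-0.2 -0.7  0.2] w 0.649
[ 0.13397618  0.26927548  0.3896135   1.88430064 -0.1164173   1.00755599
  2.48602576]
```

Emit:
{"op": "jog_arm", "data": {"plan": [{"x": 0.03,"y": -0.17,"z": 0.15,"wx": -0.0013,"wy": 0,"wz": -0.002},{"x": 0.068,"y": -0.328,"z": 0.3,"wx": -0.0013,"wy": 0,"wz": -0.002},{"x": 0.068,"y": -0.328,"z": 0.42,"wx": -0.0013,"wy": 0,"wz": -0.002},{"x": 0.068,"y": -0.328,"z": 0.424,"wx": -0.0013,"wy": 0,"wz": -0.002},{"x": 0.068,"y": -0.328,"z": 0.424,"wx": -0.0013,"wy": 0,"wz": -0.002}]}}

```text
t: 3.18
eef_pos: [0.4678, -0.362, 0.1483]
tool_rot: [-0.002, -0.173, 0.985, 0.001]
contact_force: [0.2, 0.0, 0.6]
gripper_width: 0.647
```

```bash
python3 - <<'E'
from h import *
to(.469,-.3625,.05,110)
ps=np.array([.469,-.3625]); L=[]
for c in("top","side"):
    im=cams.read_camera(c)[:,:,::-1].copy(); cv2.imwrite(f"pics/{c}1.png",im)
    L.append(rect(c,im,ps,.085,.09,390))
cv2.imwrite("pics/e.png",np.hstack(L))
E
```

```text
t 3.18 pos [ 0.4678 -0.362   0.1483] jaw 109.91 tilt 0.26 | shift [-0.0064 -0.0061  0.4916] turn [ 0.001  -0.001  -0.0005] F [0.2 0.  0.6] w 0.647
```

View pics/e.png

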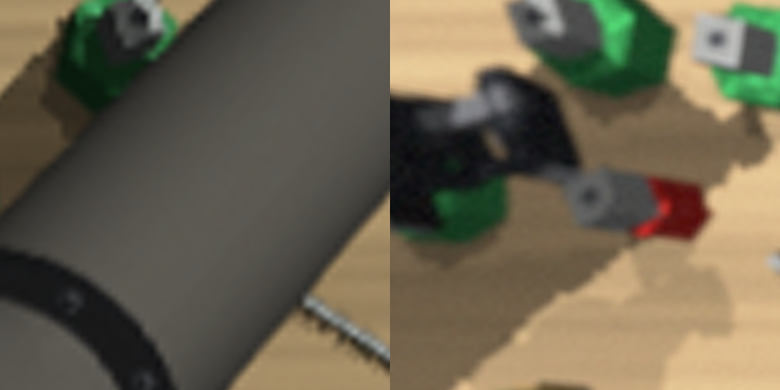

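The top camera is blocked by the arm, but the side view shows the socket standing clear under the jaws. Going down to grip.

Emit:
{"op": "jog_arm", "data": {"plan": [{"x": -0.006,"y": -0.006,"z": 0.1,"wx": 0.001,"wy": -0.001,"wz": 0},{"x": -0.006,"y": -0.006,"z": 0.25,"wx": 0.001,"wy": -0.001,"wz": 0},{"x": -0.006,"y": -0.006,"z": 0.4,"wx": 0.001,"wy": -0.001,"wz": 0},{"x": -0.006,"y": -0.006,"z": 0.48,"wx": 0.001,"wy": -0.001,"wz": 0},{"x": -0.006,"y": -0.006,"z": 0.49,"wx": 0.001,"wy": -0.001,"wz": 0},{"x": -0.006,"y": -0.006,"z": 0.49,"wx": 0.001,"wy": -0.001,"wz": 0}]}}

```text
t: 3.78
eef_pos: [0.4725, -0.362, 0.0541]
tool_rot: [0.003, -0.175, 0.985, -0.002]
contact_force: [-0.9, 0.5, 0.4]
gripper_width: 0.65
```

Emit:
{"op": "jog_arm", "data": {"plan": [{"x": 0,"y": 0,"z": 0,"wx": 0,"wy": 0,"wz": 0},{"x": 0,"y": 0,"z": 0,"wx": 0,"wy": 0,"wz": 0},{"x": 0,"y": 0,"z": 0,"wx": 0,"wy": 0,"wz": 0},{"x": 0,"y": 0,"z": 0,"wx": 0,"wy": 0,"wz": 0},{"x": 0,"y": 0,"z": 0,"wx": 0,"wy": 0,"wz": 0},{"x": 0,"y": 0,"z": 0,"wx": 0,"wy": 0,"wz": 0},{"x": 0,"y": 0,"z": 0,"wx": 0,"wy": 0,"wz": 0},{"x": 0,"y": 0,"z": 0,"wx": 0,"wy": 0,"wz": 0},{"x": 0,"y": 0,"z": 0,"wx": 0,"wy": 0,"wz": 0}], "hand": -1, "grip_force": 60}}

```text
t: 4.53
eef_pos: [0.4739, -0.3626, 0.0562]
tool_rot: [0.004, -0.175, 0.985, -0.002]
contact_force: [0.7, 1.0, 8.2]
gripper_width: 0.248
```

```bash
python3 -c "
from h import *
to(.469,-.3625,.2,110)"
```

```text
t 4.53 pos [ 0.4739 -0.3626  0.0562] jaw 110.11 tilt 0.57 | shift [ 0.0175  0.0045 -0.7191] turn [-0.002   0.0024  0.0006] F [0.7 1.  8.2] w 0.248
```

Gripped at 21 mm width, but the TCP sits about 5 mm off along the pad and a bit high. I'll regrip it centred and lower.

Emit:
{"op": "jog_arm", "data": {"plan": [{"x": 0,"y": 0,"z": 0,"wx": 0,"wy": 0,"wz": 0},{"x": 0,"y": 0,"z": 0,"wx": 0,"wy": 0,"wz": 0},{"x": 0,"y": 0,"z": 0,"wx": 0,"wy": 0,"wz": 0},{"x": 0.022,"y": 0,"z": 0.02,"wx": -0.002,"wy": 0.002,"wz": 0},{"x": 0.022,"y": 0,"z": 0.02,"wx": -0.002,"wy": 0.002,"wz": 0},{"x": 0.022,"y": 0,"z": 0.02,"wx": -0.002,"wy": 0.002,"wz": 0},{"x": 0.022,"y": 0,"z": 0.02,"wx": -0.002,"wy": 0.002,"wz": 0},{"x": 0.022,"y": 0,"z": 0.02,"wx": -0.002,"wy": 0.002,"wz": 0}], "hand": 0.1}}

```text
t: 5.2
eef_pos: [0.4698, -0.3642, 0.0521]
tool_rot: [0.001, -0.175, 0.985, 0.0]
contact_force: [-1.2, -0.1, 0.2]
gripper_width: 0.547
```

```bash
python3 - <<'E'
from h import *
to(.469,-.3625,.051,110)
im=cams.read_camera("side")[:,:,::-1].copy();m=redmask(im);u=(proj("side",[.4685,-.364,.04])[0]*F).astype(int); z=np.zeros_like(m); z[u[1]-60:u[1]+60,u[0]-60:u[0]+60]=1; m&=z
f=lambda p:-iou("side",im,m,(p[0]/1e3,p[1]/1e3,p[2]))
i=np.array([469,-362,20.]);r=minimize(f,i,method="Nelder-Mead",options=dict(initial_simplex=i+np.array([[0,0,0],[4,0,0],[0,4,0],[0,0,8]]),maxfev=120));print(r.x,r.fun)
E
```

```text
t 5.2 pos [ 0.4698 -0.3642  0.0521] jaw 110.11 tilt 0.07 | shift [0.0007 0.0092 0.0053] turn [0.     0.0004 0.0006] F [-1.2 -0.1  0.2] w 0.547
[ 467.92777364 -364.53944448   20.81037997] -0.6024546424759872
```

Emit:
{"op": "jog_arm", "data": {"plan": [{"x": 0,"y": 0,"z": 0.005,"wx": 0,"wy": 0,"wz": 0},{"x": 0,"y": 0,"z": 0.005,"wx": 0,"wy": 0,"wz": 0},{"x": 0,"y": 0,"z": 0.005,"wx": 0,"wy": 0,"wz": 0},{"x": 0,"y": 0,"z": 0.005,"wx": 0,"wy": 0,"wz": 0},{"x": 0,"y": 0,"z": 0.005,"wx": 0,"wy": 0,"wz": 0},{"x": 0,"y": 0,"z": 0.005,"wx": 0,"wy": 0,"wz": 0},{"x": 0,"y": 0,"z": 0.005,"wx": 0,"wy": 0,"wz": 0},{"x": 0,"y": 0,"z": 0.005,"wx": 0,"wy": 0,"wz": 0}], "hand": -1, "grip_force": 80}}

```text
t: 5.92
eef_pos: [0.4699, -0.3642, 0.0512]
tool_rot: [0.001, -0.175, 0.985, 0.0]
contact_force: [0.3, -0.4, 0.8]
gripper_width: 0.247
```

```bash
python3 -c "
from h import *
to(.469,-.3625,.2,110)"
```

```text
t 5.92 pos [ 0.4699 -0.3642  0.0512] jaw 110.11 tilt 0.08 | shift [ 4.000e-04  9.400e-03 -7.441e-01] turn [-0.      0.0005  0.0006] F [ 0.3 -0.4  0.8] w 0.247
```

Emit:
{"op": "jog_arm", "data": {"plan": [{"x": 0,"y": 0,"z": -0.05,"wx": 0,"wy": 0,"wz": 0},{"x": 0,"y": 0,"z": -0.2,"wx": 0,"wy": 0,"wz": 0},{"x": 0,"y": 0,"z": -0.35,"wx": 0,"wy": 0,"wz": 0},{"x": 0,"y": 0,"z": -0.5,"wx": 0,"wy": 0,"wz": 0},{"x": 0,"y": 0,"z": -0.65,"wx": 0,"wy": 0,"wz": 0},{"x": 0,"y": 0.1,"z": -0.75,"wx": 0,"wy": 0,"wz": 0},{"x": 0,"y": 0.25,"z": -0.75,"wx": 0,"wy": 0,"wz": 0},{"x": 0,"y": 0.4,"z": -0.75,"wx": 0,"wy": 0,"wz": 0},{"x": 0,"y": 0.55,"z": -0.75,"wx": 0,"wy": 0,"wz": 0},{"x": -0.05,"y": 0.7,"z": -0.75,"wx": 0,"wy": 0,"wz": 0},{"x": -0.12,"y": 0.85,"z": -0.75,"wx": 0,"wy": 0,"wz": 0},{"x": -0.2,"y": 1,"z": -0.75,"wx": 0,"wy": 0,"wz": 0}]}}

```text
t: 6.92
eef_pos: [0.4372, -0.1617, 0.2017]
tool_rot: [0.001, -0.174, 0.985, 0.0]
contact_force: [1.7, 0.2, -0.7]
gripper_width: 0.244
```

```bash
python3 -c "
from h import *
to(.5085,.09,.2,108.6)"
```

```text
t 6.92 pos [ 0.4372 -0.1617  0.2017] jaw 110.01 tilt 0.08 | shift [-0.7655  1.0605  0.0099] turn [0.     0.0005 0.0079] F [ 1.7  0.2 -0.7] w 0.244
```

Emit:
{"op": "jog_arm", "data": {"plan": [{"x": -0.1,"y": 0.12,"z": 0,"wx": 0,"wy": 0,"wz": 0.008},{"x": -0.2,"y": 0.27,"z": 0,"wx": 0,"wy": 0,"wz": 0.008},{"x": -0.31,"y": 0.42,"z": 0,"wx": 0,"wy": 0,"wz": 0.008},{"x": -0.42,"y": 0.57,"z": 0,"wx": 0,"wy": 0,"wz": 0.008},{"x": -0.53,"y": 0.72,"z": 0,"wx": 0,"wy": 0,"wz": 0.008},{"x": -0.64,"y": 0.86,"z": 0.1,"wx": 0,"wy": 0,"wz": 0.008},{"x": -0.72,"y": 0.96,"z": 0.15,"wx": 0,"wy": 0,"wz": 0.008},{"x": -0.77,"y": 1,"z": 0.2,"wx": 0,"wy": 0,"wz": 0.008},{"x": -0.77,"y": 1,"z": 0.2,"wx": 0,"wy": 0,"wz": 0.008}]}}

```text
t: 7.67
eef_pos: [0.5131, 0.0825, 0.1606]
tool_rot: [-0.0, -0.164, 0.986, 0.0]
contact_force: [0.4, 0.2, -0.6]
gripper_width: 0.253
```

```bash
python3 - <<'E'
from h import *
to(.5085,.09,.13,108.6)
ps=np.array([.508,.09]); L=[]
for c in("top","side"):
    im=cams.read_camera(c)[:,:,::-1].copy(); cv2.imwrite(f"pics/{c}2.png",im)
    L.append(rect(c,im,ps,.044,.09,390))
cv2.imwrite("pics/f.png",np.hstack(L))
E
```

```text
t 7.67 pos [0.5131 0.0825 0.1606] jaw 108.88 tilt 0.07 | shift [0.0095 0.0429 0.1529] turn [ 0.0003 -0.0002  0.0016] F [ 0.4  0.2 -0.6] w 0.253
```

View pics/f.png

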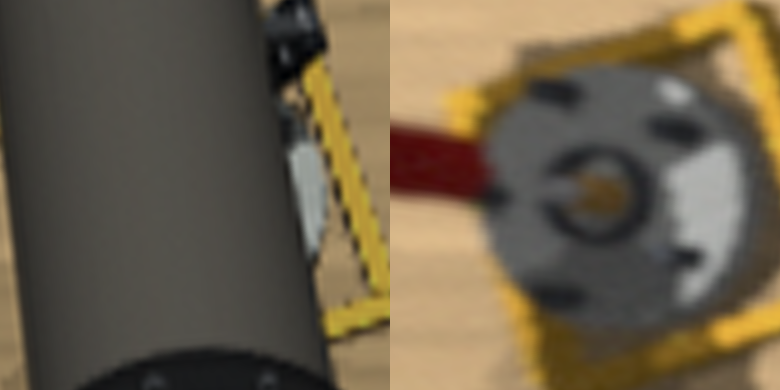

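Only the side view helps here, because the arm hides the hub from the top camera. I'll fit the held socket and hub in that same camera, so calibration errors cancel.

```bash
cat >> h.py <<'E'
def redraw(c,im,x,y,z):
    m=redmask(im);u=(proj(c,[x,y,z])[0]*F).astype(int);w=np.zeros_like(m);w[max(0,u[1]-70):u[1]+70,max(0,u[0]-70):u[0]+70]=1;return m&w
def held(c="side",grip=.0512):
    o=monitor.get_obs();p=o["eef_pos"];q=o["tool_rot"];ty=R.from_quat([q[1],q[2],q[3],q[0]]).apply([0,1,0])
    yaw=np.degrees(np.arctan2(ty[1],ty[0]))-90;z0=p[2]-grip
    im=cams.read_camera(c)[:,:,::-1].copy();m=redraw(c,im,p[0],p[1],z0+.02)
    M=lambda v:-(lambda A:(A&m).sum()/max(1,(A|m).sum()))(model(c,v[0]/1e3,v[1]/1e3,yaw,im.shape[:2],z0))
    i=np.array([p[0]*1e3,p[1]*1e3]);r=minimize(M,i,method="Nelder-Mead",options=dict(initial_simplex=i+np.array([[0,0],[4,0],[0,4]]),maxfev=80))
    print("held",c,r.x.round(2),"iou",round(-r.fun,3),"minus TCP",(r.x-i).round(2));return im,m
E
python3 - <<'E'
from h import *
im,m=held()
s=cv2.imread("pics/side0.png")
# hub in side image: brass nut blob & studs, modelled: collar ring dark mask & flange hull
g=cv2.resize(s,None,fx=F,fy=F,interpolation=cv2.INTER_LINEAR);hsv=cv2.cvtColor(g,cv2.COLOR_BGR2HSV)
for c,I in(("side",s),("top",cv2.imread("pics/top0.png"))):
    hsv=cv2.cvtColor(cv2.resize(I,None,fx=F,fy=F,interpolation=cv2.INTER_LINEAR),cv2.COLOR_BGR2HSV)
    fm=((hsv[...,1]<60)&(hsv[...,2]>105)).astype(np.uint8); bm=((hsv[...,0]>8)&(hsv[...,0]<28)&(hsv[...,1]>90)).astype(np.uint8)
    u=(proj(c,[.5085,.09,.034])[0]*F).astype(int);w=np.zeros_like(fm);w[u[1]-110:u[1]+110,u[0]-110:u[0]+110]=1;fm&=w
    fm=cv2.morphologyEx(fm,cv2.MORPH_OPEN,np.ones((5,5)))
    k=max(cv2.findContours(fm,0,1)[0],key=cv2.contourArea);F0=np.zeros_like(fm);cv2.fillConvexPoly(F0,cv2.convexHull(k),1)
    a=np.linspace(0,2*np.pi,73)
    M=lambda v:-(lambda A:(A&F0).sum()/max(1,(A|F0).sum()))(hull(c,np.c_[v[0]/1e3+.062*np.cos(a),v[1]/1e3+.062*np.sin(a),0*a+.034],I.shape[:2]))
    i=np.array([508.,90]);r=minimize(M,i,method="Nelder-Mead",options=dict(initial_simplex=i+np.array([[0,0],[4,0],[0,4]]),maxfev=80));print(c,"flange",r.x.round(2),-r.fun)
    w[:]=0;v=(proj(c,[.5085,.09,.046])[0]*F).astype(int);w[v[1]-18:v[1]+18,v[0]-18:v[0]+18]=1
    yy,xx=np.nonzero(bm&w);print(" brass bbox",(xx.min()/F,xx.max()/F,yy.min()/F,yy.max()/F),"mean",xx.mean()/F,yy.mean()/F,"model centre z.034/.046",proj(c,[[r.x[0]/1e3,r.x[1]/1e3,z] for z in(.034,.046,.06)]).round(1).tolist())
E
```

```text
held side [512.27  77.84] iou 0.767 minus TCP [-0.7  -0.65]
side flange [508.07  88.05] 0.9740557039297978
 brass bbox (np.float64(276.75), np.float64(281.0), np.float64(184.5), np.float64(188.5)) mean 278.859437751004 186.5843373493976 model centre z.034/.046 [[278.4, 187.5], [278.4, 184.9], [278.3, 181.8]]
top flange [509.13  92.16] 0.9858211280772826
 brass bbox (np.float64(233.25), np.float64(238.5), np.float64(196.75), np.float64(200.75)) mean 236.58221476510067 199.10570469798657 model centre z.034/.046 [[235.7, 197.7], [235.4, 196.9], [235.1, 195.9]]
```

```bash
python3 -c "
from h import *
to(.5088,.09,.118,108.6)"
```

```text
t 7.82 pos [0.5132 0.0777 0.1624] jaw 108.51 tilt 0.05 | shift [0.0014 0.0654 0.2219] turn [-0.0002  0.0003 -0.0005] F [ 0.3  0.1 -0.6] w 0.247
```

Emit:
{"op": "jog_arm", "data": {"plan": [{"x": 0.001,"y": 0.03,"z": 0.05,"wx": 0,"wy": 0,"wz": 0},{"x": 0.001,"y": 0.065,"z": 0.1,"wx": 0,"wy": 0,"wz": 0},{"x": 0.001,"y": 0.065,"z": 0.15,"wx": 0,"wy": 0,"wz": 0},{"x": 0.001,"y": 0.065,"z": 0.2,"wx": 0,"wy": 0,"wz": 0},{"x": 0.001,"y": 0.065,"z": 0.222,"wx": 0,"wy": 0,"wz": 0},{"x": 0.001,"y": 0.065,"z": 0.222,"wx": 0,"wy": 0,"wz": 0},{"x": 0.001,"y": 0.065,"z": 0.222,"wx": 0,"wy": 0,"wz": 0},{"x": 0.001,"y": 0.065,"z": 0.222,"wx": 0,"wy": 0,"wz": 0}]}}

```text
t: 8.48
eef_pos: [0.5093, 0.0898, 0.1182]
tool_rot: [0.001, -0.161, 0.987, -0.0]
contact_force: [0.1, 0.0, -1.6]
gripper_width: 0.24
```

```bash
python3 - <<'E'
from h import *
im,m=held(); to(.5088,.09,.1,108.6)
c=cv2.imread("pics/side0.png")
u=proj("side",[.508,.09,.05])[0].astype(int)
k=lambda i:cv2.resize(i[u[1]-45:u[1]+45,u[0]-45:u[0]+45],(400,400),interpolation=cv2.INTER_CUBIC)
cv2.imwrite("pics/g.png",np.hstack([k(c),k(im)]))
E
```

```text
held side [509.26  89.74] iou 0.771 minus TCP [ 0.   -0.02]
t 8.53 pos [0.5094 0.0898 0.1184] jaw 108.49 tilt 0.1 | shift [0.0026 0.0017 0.0918] turn [-0.0002  0.0005 -0.0006] F [ 0.3  0.2 -2.3] w 0.247
```

View pics/g.png

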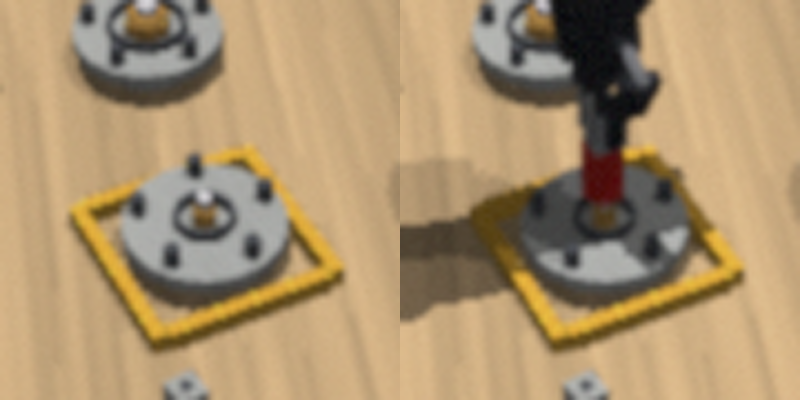

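The socket hangs centred left-to-right over the nut: the red is at column 603 and the nut at about 604. Lowering gently while watching force.

Emit:
{"op": "jog_arm", "data": {"plan": [{"x": 0.002,"y": 0,"z": 0.02,"wx": 0,"wy": 0,"wz": 0},{"x": 0.002,"y": 0,"z": 0.04,"wx": 0,"wy": 0,"wz": 0},{"x": 0.002,"y": 0,"z": 0.06,"wx": 0,"wy": 0,"wz": 0},{"x": 0.002,"y": 0,"z": 0.08,"wx": 0,"wy": 0,"wz": 0},{"x": 0.002,"y": 0,"z": 0.092,"wx": 0,"wy": 0,"wz": 0},{"x": 0.002,"y": 0,"z": 0.092,"wx": 0,"wy": 0,"wz": 0},{"x": 0.002,"y": 0,"z": 0.092,"wx": 0,"wy": 0,"wz": 0}]}}

```text
t: 9.12
eef_pos: [0.5088, 0.0897, 0.0997]
tool_rot: [0.001, -0.161, 0.987, -0.0]
contact_force: [-0.2, -0.1, -1.1]
gripper_width: 0.245
```

```bash
python3 - <<'E'
from h import *
to(.509,.0898,.0852,108.6)
E
```

```text
t 9.12 pos [0.5088 0.0897 0.0997] jaw 108.49 tilt 0.07 | shift [-0.0009  0.0005  0.0725] turn [-0.0002  0.0003 -0.0006] F [-0.2 -0.1 -1.1] w 0.245
```

Emit:
{"op": "jog_arm", "data": {"plan": [{"x": 0,"y": 0,"z": 0.015,"wx": 0,"wy": 0,"wz": 0},{"x": 0,"y": 0,"z": 0.03,"wx": 0,"wy": 0,"wz": 0},{"x": 0,"y": 0,"z": 0.045,"wx": 0,"wy": 0,"wz": 0},{"x": 0,"y": 0,"z": 0.06,"wx": 0,"wy": 0,"wz": 0},{"x": 0,"y": 0,"z": 0.073,"wx": 0,"wy": 0,"wz": 0},{"x": 0,"y": 0,"z": 0.073,"wx": 0,"wy": 0,"wz": 0},{"x": 0,"y": 0,"z": 0.073,"wx": 0,"wy": 0,"wz": 0}]}}

```text
t: 9.7
eef_pos: [0.5091, 0.0897, 0.0852]
tool_rot: [0.001, -0.161, 0.987, -0.0]
contact_force: [-0.7, 0.1, 1.7]
gripper_width: 0.247
```

```bash
python3 - <<'E'
from h import *
to(.509,.0898,.0852,108.6)
E
```

```text
t 9.7 pos [0.5091 0.0897 0.0852] jaw 108.49 tilt 0.09 | shift [ 0.0003  0.0005 -0.0002] turn [-0.0002  0.0005 -0.0006] F [-0.7  0.1  1.7] w 0.247
```

The TCP is exactly at the predicted home height with almost no force. I'll press slightly to feel the flange, then look.

Emit:
{"op": "jog_arm", "data": {"plan": [{"x": 0,"y": 0,"z": 0.005,"wx": 0,"wy": 0,"wz": 0},{"x": 0,"y": 0,"z": 0.01,"wx": 0,"wy": 0,"wz": 0},{"x": 0,"y": 0,"z": 0.01,"wx": 0,"wy": 0,"wz": 0},{"x": 0,"y": 0,"z": 0.01,"wx": 0,"wy": 0,"wz": 0},{"x": 0,"y": 0,"z": 0.01,"wx": 0,"wy": 0,"wz": 0}]}}

```text
t: 10.12
eef_pos: [0.5093, 0.0898, 0.0851]
tool_rot: [0.001, -0.16, 0.987, 0.0]
contact_force: [-7.6, -1.0, 23.3]
gripper_width: 0.243
```

```bash
python3 - <<'E'
from h import *
to(.509,.0898,.0852,108.6)
im,m=held(); cv2.imwrite("pics/side3.png",im)
u=proj("side",[.508,.0,.03])[0].astype(int)
cv2.imwrite("pics/i.png",cv2.resize(im[u[1]-75:u[1]+75,u[0]-100:u[0]+100],(800,600),interpolation=cv2.INTER_CUBIC))
E
```

```text
t 10.12 pos [0.5093 0.0898 0.0851] jaw 108.47 tilt 0.11 | shift [ 0.0015  0.0006 -0.0008] turn [-0.      0.0006 -0.0007] F [-7.6 -1.  23.3] w 0.243
held side [508.15  93.31] iou 0.748 minus TCP [-1.17  3.53]
```

View pics/i.png

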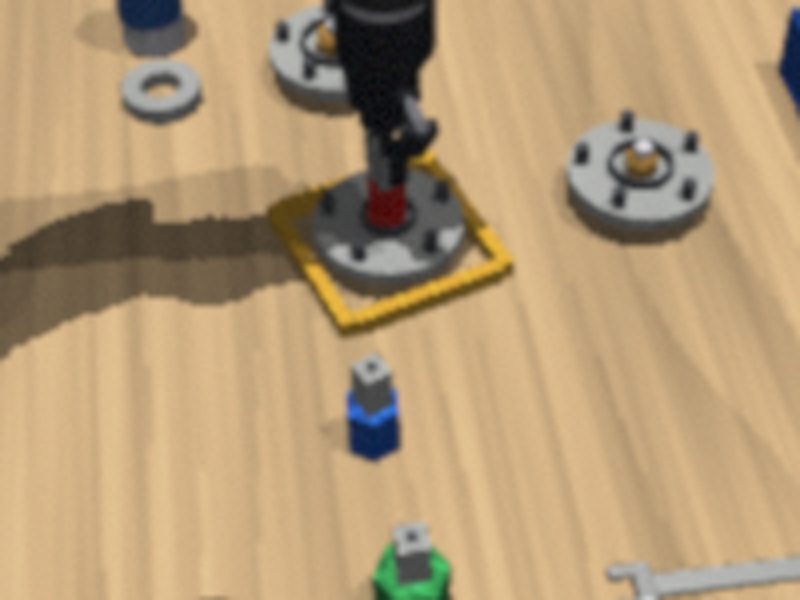

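The red socket sits inside the collar (crop 387,205), with blue and green standing untouched. There is a hard stop at TCP z 0.0851, against 0.0852 expected. The silhouette fit's 3.5 mm y shift is because the collar hides the socket's lower edge. I'll ease the push, let it settle and hand in.

Emit:
{"op": "jog_arm", "data": {"plan": [{"x": 0,"y": 0,"z": 0.002,"wx": 0,"wy": 0,"wz": 0},{"x": 0,"y": 0,"z": 0.002,"wx": 0,"wy": 0,"wz": 0},{"x": 0,"y": 0,"z": 0.002,"wx": 0,"wy": 0,"wz": 0},{"x": 0,"y": 0,"z": 0.002,"wx": 0,"wy": 0,"wz": 0},{"x": 0,"y": 0,"z": 0.002,"wx": 0,"wy": 0,"wz": 0},{"x": 0,"y": 0,"z": 0.002,"wx": 0,"wy": 0,"wz": 0}]}}

```text
t: 10.67
eef_pos: [0.5097, 0.0898, 0.0851]
tool_rot: [0.001, -0.16, 0.987, 0.0]
contact_force: [-1.3, -0.2, 8.9]
gripper_width: 0.244
```

```bash
python3 - <<'E'
from h import *
to(.509,.0898,.0852,108.6); o=monitor.get_obs()
ok=abs(o["eef_pos"][2]-.0852)<.002 and o["gripper_width"]>.2 and np.abs(o["joint_vel"]).max()<.03
print(ok,np.abs(o["joint_vel"]).max())
if ok: print(bot.hand_in())
E
```

```text
t 10.67 pos [0.5097 0.0898 0.0851] jaw 108.46 tilt 0.15 | shift [ 0.0035  0.0012 -0.0004] turn [-0.      0.0008 -0.0008] F [-1.3 -0.2  8.9] w 0.244
True 0.0017056654917291807
the job is handed in; nothing more can be done
None
```

The red socket_small fits the nut, and I handed the job in at 10.7 s with it fully home and still gripped. In the pictures the nut looked about 20 mm wide and the collar about 34 mm inside, which pointed to the small socket. I tried only that one and left the blue and green sockets alone.

**Last checks:**
- **Height:** the tool stopped hard at 85.1 mm against 85.2 mm expected. Force rose to 23 N on a small extra push, and I eased it to about 9 N.
- **Tilt, grip and motion:** the tool tilt was 0.15° and the jaws were closed on the adapter. The joints were still.
- **Other sockets:** the last picture shows the red socket inside the collar, the blue one upright and the chosen green one standing as far as it shows (its base is cropped).

**Checks that disagreed:**
- The two cameras differed by about 4 mm on the hub's y position, so I aimed between them; the socket went on without meeting resistance.
- The last silhouette fit was 3.5 mm off in y. I put that down to the collar hiding the socket's lower edge, since the hard stop was at home height.
- The top camera's network took the grease jar for the nut seat, so I ignored that result.

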